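# Feed the green filter slide into the detector head with the push stick

### The job

Load the green filter into the detector head: lay the slide with the green glass on the head's loading apron, glass up and nose towards the channel, and let go of it. Take the push stick from its rest, and with it feed the slide through the narrow channel, against the sprung seal at the end, until the catch snaps in behind it; the depth of catch and seal is adjustable and not known, so go by feel, and never push the slide with more than 20 N. Then lay the stick back in its rest, and leave the amber slide, the filter case, the timer and the hex key where they are.

Things in the scene. Friction and masses are not known exactly. Their poses are not given: they have to be found in the camera images.
- dock: Detector head, fixed: aluminium base plate 241 x 92 mm, top at z = 24 mm, with a grey housing (x = 0 to 140 mm; 50 mm high at its face, 86 mm from x = 22 mm) and a black barrel to 144 mm. Origin on the bench under the middle of the channel mouth; +x = feed direction into the channel, y across (so the slide is fed with its x along this x), z up.
- apron (a point): A good place for the underside centre of the slide on the loading apron, 55 mm before the mouth, 24 mm above the bench. The apron is the open end of the base plate: x = -96 to 0 mm in the head's frame, 92 mm wide, flat; its end towards the stick is free.
- mouth (a point): Middle of the channel's floor at its mouth. The channel is 40 mm wide and 18 mm high (z = 24 to 42 mm over the bench), closed above, floor level with the apron. Before it two steel lips 16 mm high flare from 40 mm apart at the mouth to 67 mm apart 30 mm before it, and guide a slide that is up to 10 mm off.
- catch (a joint): Spring catch in the channel's -y wall (red knob outside), m: 0 = out (channel empty, or snapped in behind the slide), 0.003 to 0.005 = held aside by a slide beside it. It rubs with 2 to 4 N. Deeper a sprung seal plate adds 2.5 to 6 N over 3 mm; then the catch snaps (8 to 10 N in all), and 2.5 mm later is a hard stop. The slide's tail is then 23 to 45 mm past the mouth: the depth differs each time.
- slide_green: The slide to load: aluminium block 64 x 38 x 14 mm (x, y, z), 70 to 140 g, with a 25 mm green disc in a black ring on top and a green bar by the nose. Origin: centre of its underside; +x to the nose. At the tail two lugs leave an open pocket 18 mm wide, 6 mm deep (its floor at x = -26 mm) for the stick. Grasp across the 38 mm. Lies flat on the bench, may have swapped places with the amber one.
- green_nose (a point): Middle of the green slide's nose face: 32 mm ahead of its origin, 7 mm above its underside.
- slide_amber: The same slide with an amber disc and bar, flat on the bench; leave it alone.
- stick: Push stick 270 mm long, 70 to 120 g: white bar 12 x 12 mm with a blue handle 16 mm wide (y), 18 mm high, 70 mm long, flush below. Origin: middle of the handle, on the bar's axis; +x to the tip, a flat end 175 mm ahead; the other end is 95 mm behind. Lies level in its rest. Grasp the handle across its 16 mm, with about 40 N. With its axis 8 mm above the apron it fits pocket and channel.
- rest: Rest for the stick, fixed: grey base 170 x 50 x 6 mm with notched uprights at x = -65 and +65 mm, 12 mm thick, 47 mm high. Origin under its middle, +x the way the stick's tip points. The notches are open above, 22 mm wide, flared on top, floor at z = 28 mm: the stick's axis lies at z = 34 mm, its handle between the uprights.
- filter_case: Black filter case 67 x 110 x 24 mm at the back; origin at the centre of its underside. Leave alone.
- timer: White timer 62 x 62 x 20 mm at the back; origin at the centre of its underside. Leave alone.
- hex_key: Steel hex key 32 x 89 x 7 mm behind the detector head; origin at the centre of its underside. Leave alone.

How it is judged:
On the way, in this order (a step that is already met when the one before it is completed fails the run):
1. the green slide lies flat on the loading apron, nose towards the channel, let go (x of slide_green in the frame of dock between -0.085 and 0 m and y of slide_green in the frame of dock between -0.02 and 0.02 m and z of slide_green in the frame of dock between 0.02 and 0.029 m and x of green_nose in the frame of dock above -0.055 m and angle between slide_green's own z axis and vertical below 0.1 rad and contact force between the fingers and slide_green below 0.1 N), for 0.2 s.
2. the push stick is driving the slide along inside the channel (x of slide_green in the frame of dock above 0.005 m and contact force between stick and slide_green above 0.5 N and contact force between the fingers and slide_green below 0.1 N), for 0.1 s.
3. the slide is home and the catch has snapped in behind it (x of green_nose in the frame of dock above 0.08 m and value of joint catch below 0.0015 m and y of slide_green in the frame of dock between -0.005 and 0.005 m), for 0.2 s.
At the end, for the whole second after the job is handed in: The green slide is locked in the channel (nose over 80 mm past the mouth, within 5 mm of the middle line, catch joint under 1.5 mm), and the stick lies let go and still in both notches of its rest (within 30 mm along, 8 mm across, 4 mm in height, 0.08 rad) (all of step 3 and x of stick in the frame of rest between -0.03 and 0.03 m and y of stick in the frame of rest between -0.008 and 0.008 m and z of stick in the frame of rest between 0.03 and 0.038 m and angle between the x axis of stick and the x axis of rest, either way round below 0.08 rad and linear speed of each of stick, slide_green below 0.02 m/s); the robot touches nothing.
It fails at once if the stick pushes the slide with more than 20 N (contact force between stick and slide_green above 20 N).
It fails at once if the amber slide, the filter case, the timer or the hex key is moved by more than 20 mm (distance of any of slide_amber, filter_case, timer, hex_key from where it was at the start of the episode above 0.02 m).
It also fails if it takes over 67 s, if anything falls off the work surface, if the arm or the gripper's body presses on something with over 40 N, if the wrist force passes 120 N, or if a joint passes its speed limit or range.

### The arm

A 6-joint arm with a two-finger parallel gripper is mounted at the origin on a cart in front of the work surface, level with it; the furniture and walls round the work are solid. World frame = base frame: x ahead of the robot, y to its left, z up, the work surface at z = 0. Lengths are in m, angles in rad, forces in N, time in s.
With the tool pointing down it reaches from about 0.35 to 0.85 m from the base axis. Payload 8.1 kg.
Tool frame: the origin (TCP) lies at the centre of the arm's flange, where the gripper is bolted on; the fingertips stand 186 mm ahead of it and the grasp point (between the pads) lies 167 mm ahead of it (arm.tips_ahead is the distance from the TCP to the fingertips, in m); z points along the fingers, y is the line along which they close (so a half turn about z gives the same grasp; the last joint's range is limited). The gripper opens to 93 mm and grips with 3 to 60 N. Pads are 15 mm wide; open, the fingers measure 128 mm over their backs; the gripper's body (75 mm by 188 mm) begins 65 mm behind the grasp point.
Start: joints at [1.049, 0.13, 1.488, -0, 1.523, -0.085], TCP at [0.254, 0.544, 0.405] pointing down, gripper open.
Joint ranges: [-2.96, 2.96], [-0.89, 2.26], [0.02, 2.5], [-1.34, 4.48], [0, 2.73], [-2.66, 2.66]. Speed limits (rad/s): [2.39, 2.39, 2.79, 3.14, 3.14, 3.14].

### API

Orientations are given as [roll, pitch, yaw] about the fixed x, y, z axes, in that order (R = Rz(yaw) Ry(pitch) Rx(roll)).
In Python, from bench import arm gives the robot as it stands.
- The arm moves only by the tool servo_tool, never from a script. Its argument "commands" is one flat list of numbers, 7 for each row, row after row: the finger opening in cm, from 0 to 9.3, then the shift along the tool's x, y, z in cm, then the turn, a rotation vector about the tool's x, y, z in rad. In form: [grip, dx, dy, dz, wx, wy, wz, grip, dx, dy, dz, wx, wy, wz, ...]. A call has 1 to 12 rows; each row shifts and turns the commanded pose from where the row before left it, along the tool's axes as they then stand; what a row does not reach is not made up. A row lasts 1/12 s, in which the tool goes at most 41.7 mm and 7.16 degrees, less where a joint would pass 70% of its speed; a pose out of reach is approached as far as the arm can. A call with a gripper value outside its range is refused whole. The fingers move at their own pace and stop on an object; the grip force is fixed at half the most. Time passes only in rows, so rows that do not move let the fingers close. It gives the time, the measured TCP pose, the force, the opening and the grip force at its end, in the units of the state.
- arm.get_state(): the state, without advancing time (a new reading comes with each control period).
- arm.camera(name): name is "side" or "top"; returns (picture, depth): 384x512x3 uint8, blue, green, red; 384x512 float32, m along the optical axis (not along the pixel's ray), 0 where there is no reading.
- arm.camera_model(name): a dict with "camera_matrix" (3x3 intrinsics, pixels), "view" (4x4, takes a point from world to camera coordinates). Camera axes: x right, y down, z forward; pixel columns grow to the right and rows downward; lengths in m; the calibration is good to about 2 mm. A picture is of the moment at which its call begins. camera_model takes no time and is no camera call.
- arm.job_done(): hands the job in; it is judged then, once.
The state is a dict: "time": time; "q": joint angles; "joint_velocities": joint speeds; "tau": joint torques, N m; "tool_pos": TCP position; "ee_rot": TCP orientation; "force": force on the tool from outside, world axes, zero at the start; "ft_torque": the same for the moment, N m; "finger_gap": finger opening in m; "grip_force": force on a finger pad.
Only numpy, scipy, OpenCV 4.12 (cv2) and the standard library are available. Lean on these libraries where they do the work, as an engineer would, in place of code of your own. Each camera call takes 0.05 s, during which the arm holds its last target. There are 200 camera calls.

## Working session

There is one attempt and no reset: what is moved stays moved. The work goes in short steps, Python scripts to look and compute and a tool call to move; the robot and the scene stay as the last step left them, time stands still between calls to the robot, and variables do not carry over. Pictures are saved under pics/ and viewed, at most 10 in all, crops included, and the job is handed in when it is done.

Besides the shell and the picture viewer there is one more tool, called after "Emit:" as name(argument=value, ...), one argument or row to a line, values as JSON. servo_tool: Moves the arm, as the interface text tells. Its arguments: {"type":"object","properties":{"commands":{"type":"array"}},"required":["commands"]}

```bash
mkdir -p pics
cat > h.py <<'E'
import numpy as np, cv2
from bench import arm
def snap(n):
    im,d=arm.camera(n); np.savez(f'pics/{n}.npz',im=im,d=d); return im,d
def pts(n,d):
    m=arm.camera_model(n);K=m['camera_matrix'];V=np.array(m['view'])
    K=np.array(K);v,u=np.mgrid[:d.shape[0],:d.shape[1]]
    P=np.stack([(u-K[0,2])/K[0,0]*d,(v-K[1,2])/K[1,1]*d,d],-1)
    return (P-V[:3,3])@V[:3,:3]
def ray(n,u,v,z):
    m=arm.camera_model(n);K=np.array(m['camera_matrix']);V=np.array(m['view']);R=V[:3,:3]
    o=-R.T@V[:3,3];r=R.T@np.linalg.inv(K)@np.array([u,v,1.]);return o+r*(z-o[2])/r[2]
E
python3 - <<'E'
from h import *
for n in('top','side'):
    im,d=snap(n);cv2.imwrite(f'pics/{n}0.png',im)
    m=arm.camera_model(n);V=np.array(m['view']);print(n,-V[:3,:3].T@V[:3,3],V[2,:3],np.array(m['camera_matrix']).round(1).tolist())
s=arm.get_state();print({k:np.round(v,3).tolist() for k,v in s.items()})
E
```

```text
top [0.52328892 0.01004385 1.3275552 ] [ 0.05690436 -0.00226426 -0.99837707] [[453.5, 0.0, 252.2], [0.0, 453.5, 192.9], [0.0, 0.0, 1.0]]
side [-0.1257133  -0.18123486  1.13334591] [ 0.55615061  0.14729885 -0.81792393] [[490.2, 0.0, 254.2], [0.0, 490.2, 194.8], [0.0, 0.0, 1.0]]
{'time': 0.1, 'q': [1.049, 0.131, 1.489, -0.0, 1.523, -0.085], 'joint_velocities': [0.001, -0.001, -0.003, 0.001, -0.001, -0.0], 'tau': [0.001, -56.134, -49.309, 0.077, 0.029, -0.0], 'tool_pos': [0.254, 0.544, 0.404], 'ee_rot': [-3.14, -0.0, 2.705], 'force': [-1.099, -0.594, -0.591], 'ft_torque': [0.054, 0.025, 0.038], 'grip_force': 0.0, 'finger_gap': 0.093}
```

View pics/top0.png

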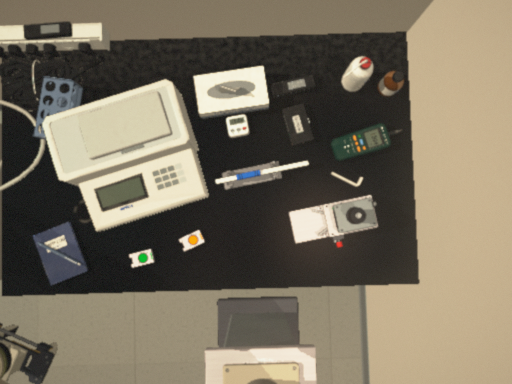

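View pics/side0.png

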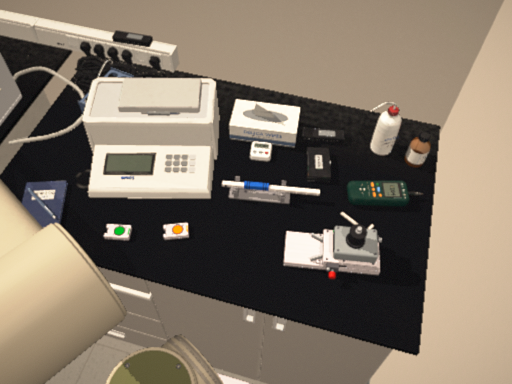

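The top view shows the green slide at (142,258), amber at (192,240), the stick handle at (248,175) with its tip to the right (308,164), and the head with its apron at (310,223) and barrel at (358,215). The side view agrees: green at (119,231), stick at (257,186), apron at (303,250).

```bash
cat > m.py <<'E'
from h import *
def comp(mask,n,u,v):
    k,l,st,c=cv2.connectedComponentsWithStats(mask.astype(np.uint8))
    b=[i for i in range(1,k) if st[i,4]>3]; i=min(b,key=lambda i:np.hypot(c[i][0]-u,c[i][1]-v)); return l==i,c[i],st[i]
def rect(mask,n,z):
    c,_=cv2.findContours(mask.astype(np.uint8),0,2);c=max(c,key=cv2.contourArea).reshape(-1,2)
    P=np.array([ray(n,a,b,z)[:2] for a,b in c],np.float32)*1000
    return cv2.minAreaRect(P)
E
python3 - <<'E'
from m import *
D={n:np.load(f'pics/{n}.npz') for n in('top','side')}
loc={'top':dict(green=(142,258),handle=(248,175),apron=(308,223),tip=(290,168)),'side':dict(green=(119,231),handle=(257,186),apron=(303,250),tip=(290,189))}
for n in D:
    im,d=D[n]['im'],D[n]['d'];P=pts(n,d);hsv=cv2.cvtColor(im,cv2.COLOR_BGR2HSV);H,S,Vv=cv2.split(hsv);H=H.astype(int)
    L=loc[n]
    white=(Vv>130)
    gm=(H>45)&(H<85)&(S>110)&(Vv>60)
    k,l,st,c=cv2.connectedComponentsWithStats(gm.astype(np.uint8))
    u,v=L['green']
    print(n,'greens',[(c[i].round(1).tolist(),int(st[i,4])) for i in range(1,k) if np.hypot(c[i][0]-u,c[i][1]-v)<25])
    x0=np.zeros_like(white);x0[v-15:v+16,u-18:u+19]=1
    blk=x0&((Vv>100)|gm);blk=cv2.morphologyEx(blk.astype(np.uint8),cv2.MORPH_CLOSE,np.ones((3,3)))
    print(' block',rect(blk,n,.014),'z',np.percentile(P[blk>0][:,2],[10,50,90]).round(4))
    bm,bc,bs=comp((H>100)&(H<125)&(S>140)&(Vv>70),n,*L['handle'])
    print(' handle',bs,rect(bm,n,.04),'z',np.percentile(P[bm][:,2],[10,50,90]).round(4),'px',bc)
    u,v=L['handle'];w=np.zeros_like(white);w[v-30:v+25,u-45:u+75]=1
    near=w&((S<60)&(Vv>150)|bm)&(P[...,2]<.1)
    m,_,s=comp(cv2.morphologyEx(near.astype(np.uint8),cv2.MORPH_CLOSE,np.ones((5,5))),n,u,v)
    print(' stick',s,rect(m,n,.04),np.percentile(P[m][:,2],[10,50,90]).round(4))
    u,v=L['apron'];w=np.zeros_like(white);w[v-30:v+30,u-30:u+30]=1
    m=w&(abs(P[...,2]-.024)<.006)&(Vv>120);m,_,s=comp(m,n,u,v)
    print(' apron',s,rect(m,n,.024),np.percentile(P[m][:,2],[10,50,90]).round(4))
    c=im
    crop=lambda u,v,a,b,k:cv2.resize(c[v-b:v+b,u-a:u+a],None,fx=k,fy=k,interpolation=cv2.INTER_CUBIC)
    if n=='top':
        A=crop(334,222,50,35,7);B=crop(142,258,25,18,7);C=crop(262,174,55,25,7)
        cv2.imwrite('pics/dock.png',A)
        X=np.zeros((600,770,3),np.uint8);X[:252,:350]=B;X[250:600]=C;cv2.imwrite('pics/gs.png',X)
E
```

```text
top greens [([142.5, 257.4], 59)]
 block ((420.89178466796875, 332.06036376953125), (41.06713104248047, 67.25721740722656), 12.222850799560547) z [0.001  0.0124 0.0159]
 handle [237 171  23   8 101] ((649.5830078125, 17.05630874633789), (12.907903671264648, 63.73480987548828), 9.595218658447266) z [0.0411 0.0452 0.0487] px [248.10891089 174.47524752]
 stick [215 161  94  28 801] ((653.4533081054688, -22.25921630859375), (45.509849548339844, 270.7116394042969), 11.213190078735352) [0.0034 0.0368 0.0449]
 apron [290 205  39  38 983] ((505.0534973144531, -153.0425262451172), (91.73577117919922, 97.47533416748047), 10.090788841247559) [0.0205 0.0235 0.0269]
side greens [([118.9, 230.5], 64)]
 block ((418.4297180175781, 334.4288024902344), (46.69064712524414, 69.63722229003906), 13.398809432983398) z [0.0048 0.0151 0.0189]
 handle [244 181  25   9 177] ((651.3139038085938, 20.80847930908203), (25.782291412353516, 67.4315185546875), 11.207276344299316) z [0.0353 0.046  0.0499] px [256.01694915 184.94915254]
 stick [222 180  98  22 885] ((640.8773193359375, -21.814285278320312), (61.044898986816406, 269.5290222167969), 10.100916862487793) [0.0067 0.0385 0.047 ]
 apron [ 284  231   43   38 1063] ((503.51226806640625, -155.24810791015625), (97.85956573486328, 106.69879913330078), 9.78157901763916) [0.0224 0.0254 0.0281]
```

View pics/dock.png

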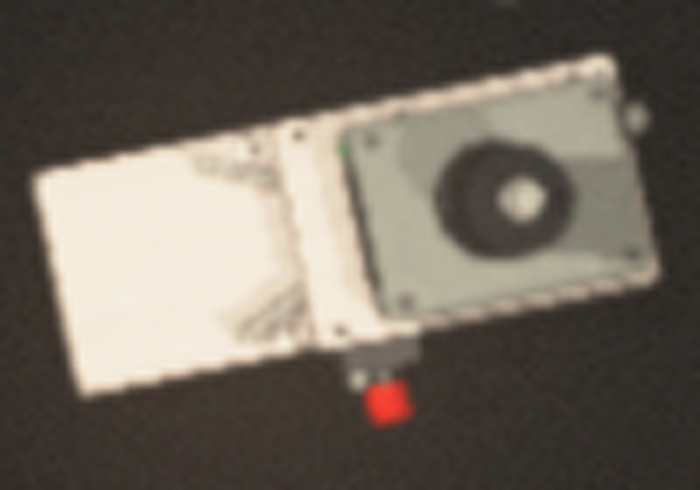

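View pics/gs.png

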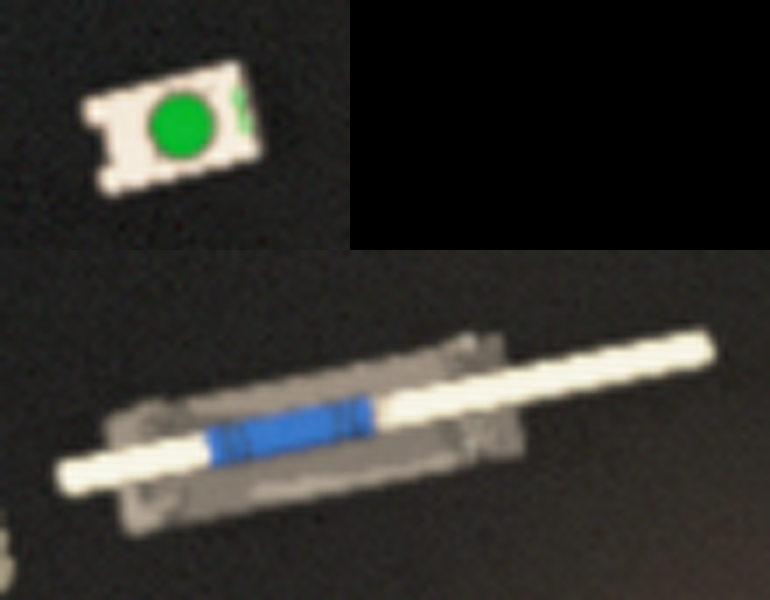

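The dock crop shows the apron end edge from (37,178) to (82,392) and the plate's long edges rising to the right at about 11–12°. In the other crop the slide's nose (green bar) points right with its tail pocket to the left, and the stick runs from (60,475) to (712,348), tip to the right. Next I fit these edges at sub-pixel level and triangulate heights.

```bash
cat >> m.py <<'E'
def edge(im,p,q,w=4,trim=.12):
    """sub-pixel edge near segment p-q; bright side either; returns point,dir (px)"""
    g=cv2.cvtColor(im,cv2.COLOR_BGR2GRAY).astype(np.float32);p,q=np.array(p,float),np.array(q,float)
    t=(q-p)/np.linalg.norm(q-p);nn=np.array([-t[1],t[0]]);s=np.arange(-w,w+.01,.25);out=[]
    for a in np.linspace(trim,1-trim,40):
        L=(p+a*(q-p))+s[:,None]*nn
        f=cv2.remap(g,L[:,0].astype(np.float32)[None],L[:,1].astype(np.float32)[None],1)[0]
        G=np.abs(np.gradient(f));G[G<.5*G.max()]=0;out.append(p+a*(q-p)+nn*(G@s/G.sum()))
    vx,vy,x,y=cv2.fitLine(np.array(out,np.float32),cv2.DIST_HUBER,0,.01,.01).ravel();return np.array([x,y]),np.array([vx,vy])
def world(e,n,z):
    a=ray(n,*e[0],z)[:2]*1000;b=ray(n,*(e[0]+10*e[1]),z)[:2]*1000;d=(b-a)/np.linalg.norm(b-a);return a,d
def isect(e,f):
    k=np.linalg.solve(np.array([e[1],-f[1]]).T,f[0]-e[0]);return e[0]+k[0]*e[1]
def tri(a,b):
    A=[]
    for n,(u,v) in(('top',a),('side',b)):
        m=arm.camera_model(n);M=np.array(m['camera_matrix'])@np.array(m['view'])[:3];A+=[u*M[2]-M[0],v*M[2]-M[1]]
    X=np.linalg.svd(np.array(A))[2][-1];return X[:3]/X[3]
E
python3 - <<'E'
from m import *
im=np.load('pics/top.npz')['im'];sd=np.load('pics/side.npz')['im']
def C(u,v,o,k=7):return (o[0]+u/k-.5,o[1]+v/k-.5)
dk=lambda u,v:C(u,v,(284,187));gr=lambda u,v:C(u,v,(117,240));st=lambda u,v:C(u,v-250,(207,149))
E={'d+':edge(im,dk(35,178),dk(600,58)),'d-':edge(im,dk(82,392),dk(310,350)),'dend':edge(im,dk(37,178),dk(82,392))}
def show(k,e,z):
    a,d=world(e,'top',z);print(k,a.round(1),'ang',np.degrees(np.arctan2(d[0],-d[1])).round(2))
for k in E:show(k,E[k],.024)
c1=isect(world(E['d+'],'top',.024),world(E['dend'],'top',.024));c2=isect(world(E['d-'],'top',.024),world(E['dend'],'top',.024))
print('apron corners',c1,c2,np.linalg.norm(c1-c2))
S={'s+':edge(im,gr(85,100),gr(238,63),3),'s-':edge(im,gr(105,193),gr(260,155),3),'snose':edge(im,gr(240,63),gr(260,155),3)}
for k in S:show(k,S[k],.014)
W={k:world(S[k],'top',.014) for k in S};a=isect(W['s+'],W['snose']);b=isect(W['s-'],W['snose']);print('slide nose',(a+b)/2,np.linalg.norm(a-b))
T={'t+':edge(im,st(60,460),st(705,330),2),'t-':edge(im,st(65,494),st(712,365),2),'ttip':edge(im,st(705,330),st(714,364),3,.25),'ttail':edge(im,st(57,460),st(64,496),3,.25)}
for k in T:show(k,T[k],.04)
W={k:world(T[k],'top',.04) for k in T}
for k in('ttip','ttail'):
    print(k,(isect(W['t+'],W[k])+isect(W['t-'],W[k]))/2)
print('disc top z14',ray('top',142.5,257.4,.014),'tri',tri((142.5,257.4),(118.9,230.5)))
print('handle tri',tri((248.1,174.5),(256.0,184.9)))
px=[isect(E['d+'],E['dend']),isect(E['d-'],E['dend'])]
# side view apron corners
g=cv2.cvtColor(sd,cv2.COLOR_BGR2GRAY);m=((g>120)*255).astype(np.uint8);w=np.zeros_like(m);w[225:275,275:330]=1
c,_=cv2.findContours(m*w,0,2);c=max(c,key=cv2.contourArea).reshape(-1,2)
q1=c[np.argmin(c.sum(1))];q2=c[np.argmin(c[:,0]-c[:,1])]
print('side corners',q1,q2,'tri',tri(px[0],q1),tri(px[1],q2))
E
```

```text
d+ [ 560.8 -205.9] ang 9.93
d- [ 458.3 -160.6] ang 9.74
dend [ 496.3 -102.3] ang -79.97
apron corners [541.32993481 -94.36260368] [ 449.76441629 -110.56290191] 92.98760049117071
s+ [440.9 335.2] ang 12.47
s- [401.3 329.9] ang 14.05
snose [428.5 300.6] ang -77.19
slide nose [428.62135837 300.59399861] 38.85330447906105
t+ [665.1 -27.7] ang 9.52
t- [6.45e+02 6.00e-01] ang 9.96
ttip [ 679.5 -155.6] ang -71.53
ttail [634.1 112.2] ang -83.56
ttip [ 679.48246979 -155.63011218]
ttail [633.5211835  112.11879379]
disc top z14 [0.42199999 0.32815623 0.014     ] tri [0.42162126 0.32914169 0.01594491]
handle tri [0.64872727 0.01831712 0.04429325]
side corners [286 231] [284 264] tri [ 0.54124194 -0.09406554  0.0231787 ] [ 0.44937172 -0.1115228   0.01598196]
```

```bash
cat > go.py <<'E'
# usage: go.py x y z(mm) yaw(deg): deltas in tool axes (cm, rad) from the current pose, translation taken AFTER turning
import sys,numpy as np
from bench import arm
from scipy.spatial.transform import Rotation as R
x,y,z,yaw=map(float,sys.argv[1:5]);s=arm.get_state();A=R.from_euler('xyz',s['ee_rot']);B=R.from_euler('xyz',[180,0,yaw],degrees=True)
d=np.array([x,y,z])/1000-s['tool_pos']
print('turn',(A.inv()*B).as_rotvec().round(4),'shift after turn cm',(B.inv().apply(d)*100).round(2),'before',(A.inv().apply(d)*100).round(2),'F',np.round(s['force'],1),'t',s['time'])
E
python3 go.py 421.4 331.8 250 103
python3 - <<'E'
from m import *
P=pts('top',np.load('pics/top.npz')['d'])
for a,b in((.25,.3),(.3,.35),(.35,.42)):
    m=(P[...,1]>a)&(P[...,1]<b)&(P[...,2]>.05)&(P[...,0]>.3)&(P[...,0]<.8);Q=P[m];i=np.argsort(Q[:,0])[:3];print(Q[i].round(3).tolist())
E
```

```text
turn [-1.500e-03  6.000e-04  9.071e-01] shift after turn cm [-24.4   11.58  15.38] before [-24.15 -12.06  15.4 ] F [-1.1 -0.6 -0.6] t 0.1
[[0.592, 0.25, 0.051], [0.593, 0.289, 0.051], [0.596, 0.295, 0.052]]
[[0.569, 0.345, 0.055], [0.575, 0.348, 0.054], [0.575, 0.346, 0.051]]
[[0.56, 0.42, 0.051], [0.563, 0.412, 0.056], [0.563, 0.417, 0.05]]
```

Emit:
servo_tool(
  commands=[9.3,0,0,1,0,0,0.1134,9.3,0,0,1,0,0,0.1134,9.3,0,0,1,0,0,0.1134,9.3,0,0,1,0,0,0.1134,9.3,0,0,1,0,0,0.1134,9.3,0,0,1,0,0,0.1134,9.3,0,0,1,0,0,0.1134,9.3,0,0,1,0,0,0.1134,7,-3.5,1.65,0,0,0,0,7,-3.5,1.65,0,0,0,0,7,-3.5,1.65,0,0,0,0,7,-3.5,1.65,0,0,0,0],
)

```text
time: 1.1
tool_pos: [0.35, 0.4207, 0.3241]
ee_rot: [-3.141, 0.001, 1.799]
force: [0.9, -0.0, -0.1]
finger_gap: 0.0721
grip_force: 0.0
```

Emit:
servo_tool(
  commands=[7,-3.5,1.65,1.5,0,0,0,7,-3.5,1.65,1.5,0,0,0,7,-3.4,1.65,1.5,0,0,0,7,0,0,1.5,0,0,0,7,0,0,0,0,0,0,7,0,0,0,0,0,0],
)

```text
time: 1.6
tool_pos: [0.4208, 0.3314, 0.2637]
ee_rot: [-3.139, 0.001, 1.796]
force: [-0.4, 0.2, 0.2]
finger_gap: 0.07
grip_force: 0.0
```

```bash
python3 go.py 421.4 331.8 190 103
```

```text
turn [-0.0029  0.0006 -0.0013] shift after turn cm [0.03 0.07 7.37] before [0.03 0.09 7.37] F [-0.4  0.2  0.2] t 1.6
```

Emit:
servo_tool(
  commands=[7,0,0.07,2,0,0,0,7,0,0,2,0,0,0,7,0,0,2,0,0,0,7,0,0,1.35,0,0,0,7,0,0,0,0,0,0,3,0,0,0,0,0,0,3,0,0,0,0,0,0,3,0,0,0,0,0,0,3,0,0,0,0,0,0,3,0,0,0,0,0,0,3,0,0,0,0,0,0,3,0,0,0,0,0,0],
)

```text
time: 2.6
tool_pos: [0.4221, 0.3323, 0.1921]
ee_rot: [3.141, -0.001, 1.797]
force: [-2.5, 0.4, 7.5]
finger_gap: 0.0374
grip_force: 30.0
```

Emit:
servo_tool(
  commands=[3,0,0,-1,0,0,0,3,0,0,-2,0,0,0,3,0,0,-2.5,0,0,0,3,0,0,-2.5,0,0,0,3,0,0,0,0,0,0],
)

```text
time: 3.02
tool_pos: [0.4237, 0.3331, 0.2774]
ee_rot: [3.134, -0.003, 1.797]
force: [0.5, 0.9, 0.8]
finger_gap: 0.0377
grip_force: 30.0
```

```bash
python3 go.py 503.2 -142.8 250 99.93
python3 - <<'E'
from m import *
im,d=snap('top');hsv=cv2.cvtColor(im,cv2.COLOR_BGR2HSV);H,S,V=cv2.split(hsv)
k,l,st,c=cv2.connectedComponentsWithStats(((H>45)&(H<85)&(S>110)&(V>60)).astype(np.uint8));print([(c[i].round(1).tolist(),int(st[i,4])) for i in range(1,k) if st[i,4]>5])
print({k:np.round(v,3).tolist() for k,v in arm.get_state().items() if k in('tool_pos','finger_gap','grip_force','force')})
E
```

```text
turn [ 0.0078 -0.003   0.0534] shift after turn cm [-48.25  -0.37   2.74] before [-48.17  -2.97   2.59] F [0.5 0.9 0.8] t 3.0167
[([131.5, 258.8], 21), ([136.6, 257.3], 22)]
{'tool_pos': [0.423, 0.333, 0.275], 'force': [0.634, 0.338, -1.256], 'grip_force': 30.0, 'finger_gap': 0.038}
```

Emit:
servo_tool(
  commands=[3,-2,0,0,0,0,0.0534,3,-3.5,-0.03,0,0,0,0,3,-3.7,-0.03,0,0,0,0,3,-3.7,-0.03,0,0,0,0,3,-3.7,-0.03,0,0,0,0,3,-3.7,-0.03,0,0,0,0,3,-3.7,-0.03,0,0,0,0,3,-3.7,-0.03,0,0,0,0,3,-3.7,-0.03,0,0,0,0,3,-3.7,-0.03,0,0,0,0,3,-3.7,-0.03,0,0,0,0,3,-3.7,-0.03,0,0,0,0],
)

```text
time: 4.07
tool_pos: [0.4923, -0.0887, 0.2701]
ee_rot: [-3.14, -0.001, 1.744]
force: [0.9, 0.2, -1.7]
finger_gap: 0.0377
grip_force: 30.0
```

Emit:
servo_tool(
  commands=[3,-3,0,0,0,0,0,3,-2,0,0,0,0,0,3,0,0,0,0,0,0,3,0,0,0,0,0,0],
)

```text
time: 4.4
tool_pos: [0.5011, -0.137, 0.27]
ee_rot: [-3.14, -0.001, 1.742]
force: [-0.4, 0.4, -0.6]
finger_gap: 0.0378
grip_force: 30.0
```

```bash
python3 go.py 503.2 -142.8 217.5 99.93
```

```text
turn [-0.0018 -0.0013 -0.0024] shift after turn cm [-0.61  0.11  5.25] before [-0.62  0.12  5.25] F [-0.4  0.4 -0.6] t 4.4
```

Emit:
servo_tool(
  commands=[3,-0.3,0.1,1.5,0,0,0,3,-0.3,0,1.5,0,0,0,3,0,0,1.3,0,0,0,3,0,0,0.6,0,0,0,3,0,0,0,0,0,0,3,0,0,0,0,0,0],
)

```text
time: 4.9
tool_pos: [0.5034, -0.141, 0.2219]
ee_rot: [-3.141, -0.001, 1.745]
force: [-0.4, 0.4, -0.5]
finger_gap: 0.0376
grip_force: 30.0
```

```bash
python3 go.py 503.2 -142.8 216 99.93
```

```text
turn [-0.0011 -0.0008  0.0011] shift after turn cm [-0.18 -0.05  0.59] before [-0.18 -0.05  0.59] F [-0.4  0.4 -0.5] t 4.9
```

Still no contact, so I lower gently, feeling for the apron.

Emit:
servo_tool(
  commands=[3,0,0,0.2,0,0,0,3,0,0,0.15,0,0,0,3,0,0,0.1,0,0,0,3,0,0,0,0,0,0],
)

```text
time: 5.23
tool_pos: [0.5038, -0.1419, 0.218]
ee_rot: [3.141, 0.0, 1.744]
force: [-0.1, -0.3, -1.5]
finger_gap: 0.0377
grip_force: 30.0
```

Emit:
servo_tool(
  commands=[3,0,0,0.1,0,0,0,3,0,0,0.1,0,0,0,3,0,0,0,0,0,0],
)

```text
time: 5.48
tool_pos: [0.5038, -0.142, 0.2161]
ee_rot: [3.141, 0.0, 1.744]
force: [-0.9, 0.7, 1.0]
finger_gap: 0.0376
grip_force: 30.0
```

Emit:
servo_tool(
  commands=[7,0,0,0,0,0,0,7,0,0,0,0,0,0,7,0,0,0,0,0,0,7,0,0,0,0,0,0,7,0,0,-2,0,0,0,7,0,0,-3.5,0,0,0,7,0,0,-3.5,0,0,0,7,3,0,0,0,0,0,7,4,0,0,0,0,0,7,4,0,0,0,0,0,7,4,0,0,0,0,0,7,0,0,0,0,0,0],
)

```text
time: 6.48
tool_pos: [0.4766, 0.0111, 0.3056]
ee_rot: [-3.141, -0.003, 1.749]
force: [0.1, 0.7, -0.6]
finger_gap: 0.0701
grip_force: 0.0
```

```bash
python3 - <<'E'
from m import *
im,d=snap('top');cv2.imwrite('pics/a2.png',cv2.resize(im[187:257,254:384],None,fx=5,fy=5,interpolation=2))
E
python3 go.py 649.1 18 260 99.7
```

```text
turn [ 0.0002 -0.0006  0.0091] shift after turn cm [-1.99 17.1   4.57] before [-2.15 17.08  4.57] F [ 0.3 -0.6  0.4] t 6.5333
```

View pics/a2.png

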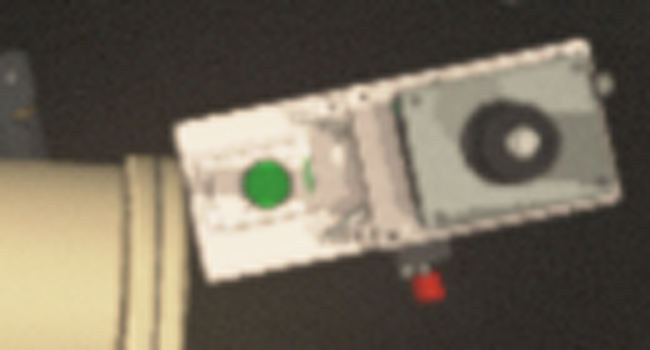

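The slide lies on the apron between the guide lips: disc at (268,184), green bar towards the mouth. Now the stick.

Emit:
servo_tool(
  commands=[5,-0.2,2.5,0.5,0,0,0.0091,5,-0.2,3.5,0.8,0,0,0,5,-0.2,3.5,0.8,0,0,0,5,-0.2,3.5,0.8,0,0,0,5,-0.2,2.5,0.8,0,0,0,5,-0.24,1.6,0.8,0,0,0,5,0,0,0,0,0,0,5,0,0,0,0,0,0],
)

```text
time: 7.2
tool_pos: [0.6487, 0.0206, 0.2593]
ee_rot: [-3.139, -0.0, 1.734]
force: [-0.4, -0.3, -0.4]
finger_gap: 0.0499
grip_force: 0.0
```

```bash
python3 go.py 648.3 25.5 204 99.74;  python3 - <<'E'
from m import *
a=ray('top',307.1,223.3,.038)[:2]*1000;d=np.array([.1724,-.985]);r=a-[512,-197.1];print('disc in dock',r@d,r@[.985,.1724])
E
```

```text
turn [-0.0023 -0.0001 -0.0065] shift after turn cm [0.49 0.05 5.53] before [0.49 0.06 5.53] F [-0.4 -0.3 -0.4] t 7.2
disc in dock -51.356708686922964 2.523107642105815
```

Emit:
servo_tool(
  commands=[5,0.45,0,1.5,0,0,0,5,0,0,2,0,0,0,5,0,0,1.5,0,0,0,5,0,0,0.4,0,0,0,5,0,0,0,0,0,0,0.8,0,0,0,0,0,0,0.8,0,0,0,0,0,0,0.8,0,0,0,0,0,0,0.8,0,0,0,0,0,0,0.8,0,0,0,0,0,0,0.8,0,0,0,0,0,0,0.8,0,0,0,0,0,0],
)

```text
time: 8.2
tool_pos: [0.648, 0.0263, 0.2072]
ee_rot: [3.141, 0.0, 1.735]
force: [-0.1, 0.2, 3.0]
finger_gap: 0.0156
grip_force: 30.0
```

Emit:
servo_tool(
  commands=[0.8,0,0,-0.5,0,0,0,0.8,0,0,-1,0,0,0,0.8,0,0,-2,0,0,0,0.8,0,0,-2,0,0,0,0.8,0,0,-2,0,0,0,0.8,0,0,0,0,0,0,0.8,0,0,0,0,0,0],
)

```text
time: 8.78
tool_pos: [0.6485, 0.0262, 0.284]
ee_rot: [3.138, 0.001, 1.735]
force: [-0.3, 0.0, -1.3]
finger_gap: 0.0158
grip_force: 30.0
```

```bash
python3 go.py 460.4 106.5 230 100.0
```

```text
turn [ 0.0038  0.0008 -0.0102] shift after turn cm [ 11.17 -17.13   5.4 ] before [ 11.   -17.26   5.33] F [-0.3  0.  -1.3] t 8.7833
```

Emit:
servo_tool(
  commands=[0.8,1,-1.5,0,0,0,-0.01,0.8,2,-3,0,0,0,0,0.8,2,-3,0,0,0,0,0.8,2,-3,0,0,0,0,0.8,2,-3,0.5,0,0,0,0.8,1.2,-2.2,1.5,0,0,0,0.8,1,-1.4,1.5,0,0,0,0.8,0,0,1.5,0,0,0,0.8,0,0,0,0,0,0,0.8,0,0,0,0,0,0],
)

```text
time: 9.62
tool_pos: [0.459, 0.107, 0.2303]
ee_rot: [-3.138, -0.0, 1.745]
force: [-0.0, -0.6, -1.1]
finger_gap: 0.0156
grip_force: 30.0
```

```bash
python3 go.py 460.4 106.5 205.5 100.0
python3 - <<'E'
from m import *
im,d=snap('side');a=cv2.resize(im[170:290,170:390],None,fx=3.5,fy=3.5,interpolation=2)
cv2.imwrite('pics/b1.png',a)
im,d=snap('top');b=cv2.resize(im[190:260,194:334],None,fx=5,fy=5,interpolation=2);cv2.imwrite('pics/b2.png',b)
E
```

```text
turn [-0.0033 -0.0001  0.0001] shift after turn cm [-0.07  0.12  2.48] before [-0.07  0.13  2.48] F [-0.  -0.6 -1.1] t 9.6167
```

View pics/b1.png

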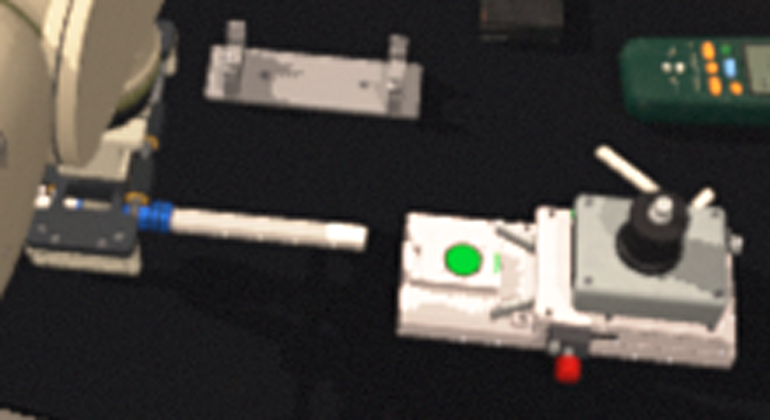

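View pics/b2.png

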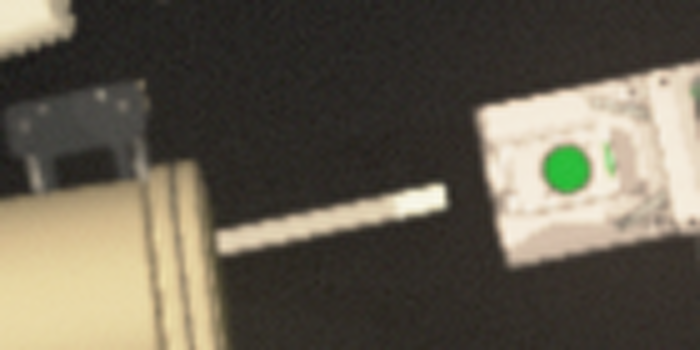

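The side crop shows the stick level in the gripper, tip at (365,238), and the slide on the apron at (460,262). The top crop shows the tip at (445,197) and the slide at (560,170) with its tail pocket facing the stick. Now I measure the stick's line against the slide's.

Run:
```python
from m import *
im=np.load('pics/top.npz')['im'];sd=np.load('pics/side.npz')['im']
C=lambda u,v:(194+u/5-.5,190+v/5-.5)
F=lambda u,v:(170+u/3.5-.5,170+v/3.5-.5)
d=np.array([.1724,-.985]);nrm=np.array([.985,.1724]);dk=lambda p:np.round([(p-[512,-197.1])@d,(p-[512,-197.1])@nrm],1)
a,b=edge(im,C(225,230),C(440,184),2.5),edge(im,C(225,255),C(446,210),2.5)
t=edge(im,C(440,184),C(447,210),2.5,.2)
sa,sb=edge(sd,F(190,207),F(365,226),2.5),edge(sd,F(190,234),F(362,250),2.5)
for k,e in(('a',a),('b',b)):
    w=world(e,'top',.063);print(k,dk(w[0]),'ang rel dock',np.degrees(np.arctan2(w[1][0],-w[1][1]))-9.93)
w1,w2,wt=[world(e,'top',.063) for e in(a,b,t)];print('tip',dk(isect(w1,wt)),dk(isect(w2,wt)))
# slide: disc and bar, long sides are faint: use the disc and tail pocket
hsv=cv2.cvtColor(im,cv2.COLOR_BGR2HSV);H,S,V=cv2.split(hsv)
k,l,st,c=cv2.connectedComponentsWithStats(((H>45)&(H<85)&(S>90)&(V>60)).astype(np.uint8))
for i in range(1,k):
    if st[i,4]>1 and 280<c[i][0]<325:print('green',c[i],st[i,4],dk(ray('top',*c[i],.038)[:2]*1000))
hs=cv2.cvtColor(sd,cv2.COLOR_BGR2HSV);H,S,V=cv2.split(hs)
k,l,st,c2=cv2.connectedComponentsWithStats(((H>45)&(H<85)&(S>90)&(V>60)).astype(np.uint8))
for i in range(1,k):
    if st[i,4]>1 and 280<c2[i][0]<325:print('side green',c2[i],st[i,4],dk(ray('side',*c2[i],.038)[:2]*1000))
tt=(isect(a,t)+isect(b,t))/2;x=tri(tt,F(361,237));print('tip tri',x,dk(x[:2]*1000))
np.save('pics/tip.npy',tt)
```

```text
a [-186.9    9.1] ang rel dock 0.38919158551337674
b [-184.5   -4.2] ang rel dock -0.00532955262995749
tip [-123.6    9.6] [-124.3   -4.2]
green [306.953125 223.234375] 64 [-51.7   2.8]
side green [301.63013699 243.76712329] 73 [-54.8   4.3]
tip tri [ 0.49228796 -0.07145434  0.06052285] [-127.2    2.2]
```

Emit:
servo_tool(
  commands=[0.8,0,-0.07,0.8,0,0,0,0.8,0,-0.06,0.8,0,0,0,0.8,0,0,0.8,0,0,0,0.8,0,0,0,0,0,0,0.8,-0.6,0,0,0,0,0,0.8,-1,0,0,0,0,0,0.8,-1,0,0,0,0,0,0.8,-0.5,0,0,0,0,0,0.8,-0.2,0,0,0,0,0,0.8,0,0,0,0,0,0],
)

```text
time: 10.55
tool_pos: [0.4647, 0.0735, 0.208]
ee_rot: [3.141, 0.0, 1.744]
force: [0.8, 0.1, -1.1]
finger_gap: 0.0158
grip_force: 30.0
```

```bash
cat > st.py <<'E'
import numpy as np
from bench import arm
s=arm.get_state();p=np.array(s['tool_pos'][:2])*1000-[512,-197.1];d=np.array([.1724,-.985]);n=np.array([.985,.1724])
f=np.array(s['force'])
print('dock TCP',(p@d).round(1),(p@n).round(1),'z',round(s['tool_pos'][2]*1000,1),'tip x',(p@d+183).round(1),'F along feed',(f[:2]@d).round(1),'across',(f[:2]@n).round(1),'z',f[2].round(1),'yaw',np.degrees(s['ee_rot'][2]).round(2),'gap',s['finger_gap'],'t',s['time'])
E
python3 st.py
```

```text
dock TCP -274.7 0.1 z 208.0 tip x -91.7 F along feed 0.0 across 0.8 z -1.1 yaw 99.9 gap 0.015840424988816264 t 10.55
```

Emit:
servo_tool(
  commands=[0.8,0,-0.05,0.15,0,0,0,0.8,-0.2,0,0,0,0,0,0.8,-0.2,0,0,0,0,0,0.8,-0.2,0,0,0,0,0,0.8,-0.2,0,0,0,0,0,0.8,-0.2,0,0,0,0,0,0.8,-0.2,0,0,0,0,0,0.8,-0.2,0,0,0,0,0,0.8,-0.2,0,0,0,0,0],
)

```text
time: 11.3
tool_pos: [0.4668, 0.0583, 0.2062]
ee_rot: [3.142, -0.0, 1.745]
force: [-0.1, 0.4, -0.6]
finger_gap: 0.0159
grip_force: 30.0
```

```bash
python3 st.py;python3 - <<'E'
from m import *
im,d=snap('top');b=cv2.resize(im[190:260,234:374],None,fx=5,fy=5,interpolation=2);cv2.imwrite('pics/c2.png',b)
hsv=cv2.cvtColor(im,cv2.COLOR_BGR2HSV);H,S,V=cv2.split(hsv);d=np.array([.1724,-.985]);nrm=np.array([.985,.1724])
k,l,st,c=cv2.connectedComponentsWithStats(((H>45)&(H<85)&(S>90)&(V>60)).astype(np.uint8))
for i in range(1,k):
    if st[i,4]>20 and 280<c[i][0]<325:p=ray('top',*c[i],.038)[:2]*1000-[512,-197.1];print('disc',p@d,p@nrm)
E
```

```text
dock TCP -259.4 -0.5 z 206.2 tip x -76.4 F along feed -0.4 across 0.0 z -0.6 yaw 99.99 gap 0.015870103359586232 t 11.3
disc -45.031713745219704 2.349098944570435
```

View pics/c2.png

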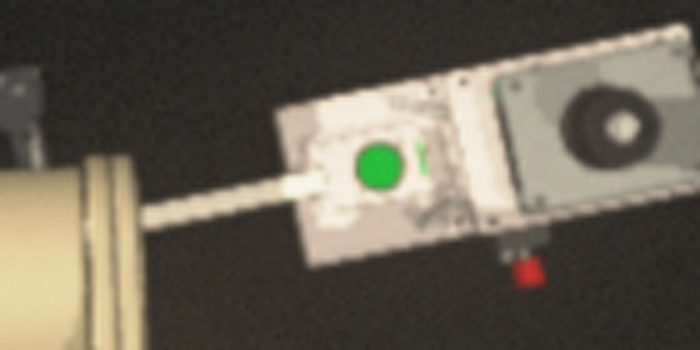

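The stick tip sits in the slide's pocket (320,183) and the slide has begun to move: disc now at (380,167), still in line with the channel.

Emit:
servo_tool(
  commands=[0.8,-0.2,0,0,0,0,0,0.8,-0.2,0,0,0,0,0,0.8,-0.2,0,0,0,0,0,0.8,-0.2,0,0,0,0,0,0.8,-0.2,0,0,0,0,0,0.8,-0.2,0,0,0,0,0,0.8,-0.2,0,0,0,0,0,0.8,-0.2,0,0,0,0,0,0.8,-0.2,0,0,0,0,0,0.8,-0.2,0,0,0,0,0],
)

```text
time: 12.18
tool_pos: [0.4702, 0.0386, 0.2062]
ee_rot: [-3.141, 0.0, 1.745]
force: [-0.2, 0.9, 0.2]
finger_gap: 0.0156
grip_force: 30.0
```

```bash
python3 st.py
```

```text
dock TCP -239.4 -0.6 z 206.2 tip x -56.4 F along feed -0.9 across -0.1 z 0.2 yaw 99.99 gap 0.01560525099852061 t 12.1833
```

Emit:
servo_tool(
  commands=[0.8,-0.17,0,0,0,0,0,0.8,-0.17,0,0,0,0,0,0.8,-0.17,0,0,0,0,0,0.8,-0.17,0,0,0,0,0,0.8,-0.17,0,0,0,0,0,0.8,-0.17,0,0,0,0,0,0.8,-0.17,0,0,0,0,0,0.8,-0.17,0,0,0,0,0,0.8,-0.17,0,0,0,0,0,0.8,-0.17,0,0,0,0,0,0.8,-0.17,0,0,0,0,0,0.8,-0.17,0,0,0,0,0],
)

```text
time: 13.18
tool_pos: [0.4736, 0.0188, 0.2061]
ee_rot: [-3.141, -0.001, 1.745]
force: [-1.7, 3.8, -1.2]
finger_gap: 0.0156
grip_force: 30.0
```

```bash
python3 st.py
```

```text
dock TCP -219.3 -0.6 z 206.1 tip x -36.3 F along feed -4.0 across -1.0 z -1.2 yaw 99.98 gap 0.015605983202276642 t 13.1833
```

Emit:
servo_tool(
  commands=[0.8,-0.12,0,0,0,0,0,0.8,-0.12,0,0,0,0,0,0.8,-0.12,0,0,0,0,0,0.8,-0.12,0,0,0,0,0,0.8,-0.12,0,0,0,0,0,0.8,-0.12,0,0,0,0,0,0.8,-0.12,0,0,0,0,0,0.8,-0.12,0,0,0,0,0],
)

```text
time: 13.85
tool_pos: [0.4754, 0.0091, 0.2062]
ee_rot: [3.142, 0.0, 1.745]
force: [-0.6, 2.7, -1.5]
finger_gap: 0.0159
grip_force: 30.0
```

```bash
python3 st.py
```

```text
dock TCP -209.4 -0.5 z 206.2 tip x -26.4 F along feed -2.8 across -0.1 z -1.5 yaw 99.98 gap 0.015936847341753903 t 13.85
```

Emit:
servo_tool(
  commands=[0.8,-0.15,0,0,0,0,0,0.8,-0.17,0,0,0,0,0,0.8,-0.17,0,0,0,0,0,0.8,-0.17,0,0,0,0,0,0.8,-0.17,0,0,0,0,0,0.8,-0.17,0,0,0,0,0,0.8,-0.17,0,0,0,0,0,0.8,-0.17,0,0,0,0,0,0.8,-0.17,0,0,0,0,0,0.8,-0.17,0,0,0,0,0,0.8,-0.17,0,0,0,0,0,0.8,-0.17,0,0,0,0,0],
)

```text
time: 14.85
tool_pos: [0.4789, -0.0108, 0.2062]
ee_rot: [3.142, -0.0, 1.745]
force: [-1.2, 2.8, -1.7]
finger_gap: 0.0157
grip_force: 30.0
```

```bash
python3 st.py
```

```text
dock TCP -189.2 -0.5 z 206.2 tip x -6.2 F along feed -2.9 across -0.7 z -1.7 yaw 99.99 gap 0.015709103437657957 t 14.85
```

Emit:
servo_tool(
  commands=[0.8,-0.17,0,0,0,0,0,0.8,-0.17,0,0,0,0,0,0.8,-0.17,0,0,0,0,0,0.8,-0.17,0,0,0,0,0,0.8,-0.17,0,0,0,0,0,0.8,-0.17,0,0,0,0,0],
)

```text
time: 15.35
tool_pos: [0.4807, -0.0209, 0.2062]
ee_rot: [-3.142, 0.0, 1.745]
force: [-1.4, 3.3, -0.8]
finger_gap: 0.0156
grip_force: 30.0
```

```bash
python3 st.py
```

```text
dock TCP -179.0 -0.5 z 206.2 tip x 4.0 F along feed -3.5 across -0.8 z -0.8 yaw 99.99 gap 0.015580759782071445 t 15.35
```

Emit:
servo_tool(
  commands=[0.8,-0.14,0,0,0,0,0,0.8,-0.14,0,0,0,0,0,0.8,-0.14,0,0,0,0,0,0.8,-0.14,0,0,0,0,0,0.8,-0.14,0,0,0,0,0,0.8,-0.14,0,0,0,0,0,0.8,-0.12,0,0,0,0,0,0.8,-0.12,0,0,0,0,0,0.8,-0.1,0,0,0,0,0,0.8,-0.1,0,0,0,0,0,0.8,-0.1,0,0,0,0,0,0.8,-0.1,0,0,0,0,0],
)

```text
time: 16.35
tool_pos: [0.4833, -0.0354, 0.2062]
ee_rot: [3.142, -0.0, 1.745]
force: [0.3, 1.6, -1.4]
finger_gap: 0.0153
grip_force: 30.0
```

```bash
python3 st.py
```

```text
dock TCP -164.3 -0.4 z 206.2 tip x 18.7 F along feed -1.6 across 0.5 z -1.4 yaw 99.99 gap 0.015274733488302873 t 16.35
```

Emit:
servo_tool(
  commands=[0.8,-0.08,0,0,0,0,0,0.8,-0.08,0,0,0,0,0,0.8,-0.08,0,0,0,0,0,0.8,-0.08,0,0,0,0,0,0.8,-0.08,0,0,0,0,0,0.8,-0.08,0,0,0,0,0],
)

```text
time: 16.85
tool_pos: [0.4841, -0.0401, 0.2062]
ee_rot: [-3.142, 0.0, 1.745]
force: [-0.8, 2.3, -1.6]
finger_gap: 0.0156
grip_force: 30.0
```

```bash
cat > kn.py <<'E'
from m import *
def k(im):
    h=cv2.cvtColor(im,cv2.COLOR_BGR2HSV);H,S,V=cv2.split(h);m=(((H<8)|(H>172))&(S>120)&(V>80)).astype(np.uint8)
    m[:,:325]=0;m[:,355:]=0;m[:230]=0;m[260:]=0;w=m*S.astype(float);v,u=np.mgrid[:m.shape[0],:m.shape[1]];return (w*u).sum()/w.sum(),(w*v).sum()/w.sum()
n=np.array([.985,.1724]);a=[k(arm.camera('top')[0]) for _ in range(2)];a=np.mean(a,0);print('knob',a.round(2),'across mm',((ray('top',*a,.03)[:2]*1000-[512,-197.1])@n).round(2))
b=np.array(k(cv2.imread('pics/top0.png')));print('empty',b.round(2),((ray('top',*b,.03)[:2]*1000-[512,-197.1])@n).round(2))
E
python3 st.py; python3 kn.py
```

```text
dock TCP -159.5 -0.4 z 206.2 tip x 23.5 F along feed -2.4 across -0.4 z -1.6 yaw 99.99 gap 0.015589241162704461 t 16.85
knob [339.4  245.11] across mm -76.99
empty [338.94 244.2 ] -74.21
```

The knob has moved out by about 3 mm, so the catch is being held aside and I can use it as a second signal.

Emit:
servo_tool(
  commands=[0.8,-0.06,0,0,0,0,0,0.8,-0.06,0,0,0,0,0,0.8,-0.06,0,0,0,0,0,0.8,-0.06,0,0,0,0,0,0.8,-0.06,0,0,0,0,0,0.8,-0.06,0,0,0,0,0],
)

```text
time: 17.45
tool_pos: [0.4847, -0.0436, 0.2062]
ee_rot: [-3.142, -0.0, 1.745]
force: [0.2, 1.9, -1.0]
finger_gap: 0.0158
grip_force: 30.0
```

```bash
python3 st.py
```

```text
dock TCP -155.9 -0.4 z 206.2 tip x 27.1 F along feed -1.9 across 0.5 z -1.0 yaw 99.99 gap 0.015805480579836873 t 17.45
```

Emit:
servo_tool(
  commands=[0.8,-0.06,0,0,0,0,0,0.8,-0.06,0,0,0,0,0,0.8,-0.06,0,0,0,0,0,0.8,-0.06,0,0,0,0,0],
)

```text
time: 17.78
tool_pos: [0.4851, -0.046, 0.2062]
ee_rot: [-3.142, 0.0, 1.745]
force: [-0.1, 2.4, -1.1]
finger_gap: 0.0158
grip_force: 30.0
```

```bash
python3 st.py
```

```text
dock TCP -153.5 -0.4 z 206.2 tip x 29.5 F along feed -2.3 across 0.3 z -1.1 yaw 99.99 gap 0.015759091026082604 t 17.7833
```

Emit:
servo_tool(
  commands=[0.8,-0.06,0,0,0,0,0,0.8,-0.06,0,0,0,0,0,0.8,-0.06,0,0,0,0,0],
)

```text
time: 18.03
tool_pos: [0.4854, -0.0478, 0.2062]
ee_rot: [3.142, 0.0, 1.745]
force: [-0.8, 2.4, -0.7]
finger_gap: 0.0158
grip_force: 30.0
```

```bash
python3 st.py
```

```text
dock TCP -151.7 -0.4 z 206.2 tip x 31.3 F along feed -2.5 across -0.4 z -0.7 yaw 99.99 gap 0.015793494676134393 t 18.0333
```

Emit:
servo_tool(
  commands=[0.8,-0.06,0,0,0,0,0,0.8,-0.06,0,0,0,0,0,0.8,-0.06,0,0,0,0,0],
)

```text
time: 18.28
tool_pos: [0.4856, -0.0492, 0.2061]
ee_rot: [-3.141, -0.001, 1.745]
force: [-1.7, 5.8, -0.7]
finger_gap: 0.0158
grip_force: 30.0
```

```bash
python3 st.py
```

```text
dock TCP -150.2 -0.5 z 206.1 tip x 32.8 F along feed -6.0 across -0.6 z -0.7 yaw 99.98 gap 0.015754060039320086 t 18.2833
```

Emit:
servo_tool(
  commands=[0.8,-0.06,0,0,0,0,0,0.8,-0.06,0,0,0,0,0,0.8,-0.06,0,0,0,0,0],
)

```text
time: 18.53
tool_pos: [0.4859, -0.0507, 0.2061]
ee_rot: [-3.141, -0.001, 1.745]
force: [-1.3, 7.2, -0.3]
finger_gap: 0.0156
grip_force: 30.0
```

```bash
python3 st.py
```

```text
dock TCP -148.7 -0.5 z 206.1 tip x 34.3 F along feed -7.3 across -0.0 z -0.3 yaw 99.99 gap 0.015613421940476388 t 18.5333
```

Emit:
servo_tool(
  commands=[0.8,-0.06,0,0,0,0,0,0.8,-0.06,0,0,0,0,0,0.8,-0.06,0,0,0,0,0],
)

```text
time: 18.78
tool_pos: [0.4861, -0.0523, 0.206]
ee_rot: [-3.141, -0.002, 1.745]
force: [-1.1, 8.2, 0.1]
finger_gap: 0.0156
grip_force: 30.0
```

```bash
python3 st.py
```

```text
dock TCP -147.1 -0.6 z 206.0 tip x 35.9 F along feed -8.2 across 0.3 z 0.1 yaw 100.0 gap 0.015572628537072532 t 18.7833
```

The seal is engaged and the force is climbing (6, 7.3, 8.2 N), so I go on in smaller steps.

```bash
python3 kn.py
```

```text
knob [339.33 244.11] across mm -74.16
empty [338.94 244.2 ] -74.21
```

Emit:
servo_tool(
  commands=[0.8,-0.05,0,0,0,0,0,0.8,-0.05,0,0,0,0,0],
)

```text
time: 19.05
tool_pos: [0.4862, -0.0532, 0.2059]
ee_rot: [-3.141, -0.002, 1.745]
force: [-1.7, 9.7, -0.4]
finger_gap: 0.0159
grip_force: 30.0
```

```bash
python3 st.py;python3 kn.py
```

```text
dock TCP -146.2 -0.6 z 205.9 tip x 36.8 F along feed -9.9 across -0.0 z -0.4 yaw 100.0 gap 0.01586090694644258 t 19.05
knob [339.27 244.1 ] across mm -74.1
empty [338.94 244.2 ] -74.21
```

Knob is back at the empty position, so the catch has snapped. Retracting.

Emit:
servo_tool(
  commands=[0.8,0.2,0,0,0,0,0,0.8,0.4,0,0,0,0,0,0.8,0.6,0,0,0,0,0,0.8,0,0,0,0,0,0,0.8,0,0,0,0,0,0],
)

```text
time: 19.57
tool_pos: [0.4845, -0.042, 0.2063]
ee_rot: [3.141, 0.0, 1.746]
force: [0.6, 0.4, -0.4]
finger_gap: 0.0155
grip_force: 30.0
```

```bash
python3 st.py;python3 kn.py
```

```text
dock TCP -157.5 -0.4 z 206.3 tip x 25.5 F along feed -0.3 across 0.7 z -0.4 yaw 100.02 gap 0.015536848520263493 t 19.5667
knob [339.28 244.09] across mm -74.09
empty [338.94 244.2 ] -74.21
```

Emit:
servo_tool(
  commands=[0.8,1,0,0,0,0,0,0.8,1.5,0,0,0,0,0,0.8,1.5,0,0,0,0,0,0.8,1.5,0,0,0,0,0,0.8,1.5,0,0,0,0,0,0.8,1.5,0,0,0,0,0,0.8,1.5,0,0,0,0,0,0.8,1.5,0,0,0,0,0,0.8,1.5,0,0,0,0,0,0.8,1.5,0,0,0,0,0,0.8,0.5,0,0,0,0,0,0.8,0,0,0,0,0,0],
)

```text
time: 20.67
tool_pos: [0.4581, 0.1067, 0.2062]
ee_rot: [-3.142, -0.0, 1.747]
force: [0.5, -0.3, -1.0]
finger_gap: 0.0161
grip_force: 30.0
```

```bash
python3 st.py;python3 kn.py; python3 go.py 648 26.3 285 99.4
python3 - <<'E'
from m import *
im,_=snap('top');cv2.imwrite('pics/r.png',cv2.resize(im[140:260,194:394],None,fx=4,fy=4,interpolation=2))
E
```

```text
dock TCP -308.5 -0.7 z 206.2 tip x -125.5 F along feed 0.4 across 0.5 z -1.0 yaw 100.09 gap 0.01611773454541063 t 20.6667
knob [339.28 244.15] across mm -74.25
empty [338.94 244.2 ] -74.21
turn [0.     0.0003 0.011 ] shift after turn cm [-10.91  17.41  -7.88] before [-11.1   17.29  -7.87] F [-0.7  0.8 -0.6] t 20.7667
```

View pics/r.png

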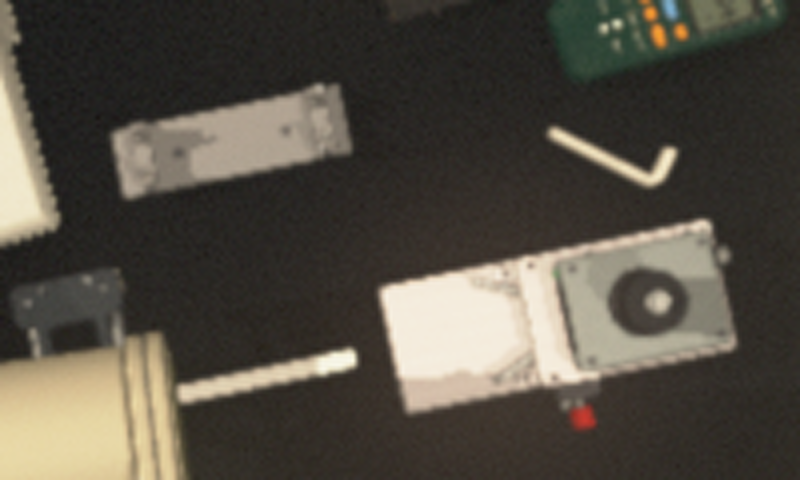

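The apron is empty, the slide is inside the channel, and the stick is clear with its tip at (355,358). The rest is free at (230,140). Returning the stick.

Emit:
servo_tool(
  commands=[0.8,0,0,-2,0,0,0.011,0.8,0,0,-2.5,0,0,0,0.8,-1,1.5,-2.4,0,0,0,0.8,-1.8,3,-1,0,0,0,0.8,-2,3,0,0,0,0,0.8,-2,3,0,0,0,0,0.8,-2,3,0,0,0,0,0.8,-1.2,2.4,0,0,0,0,0.8,-0.9,1.5,0,0,0,0,0.8,0,0,0,0,0,0,0.8,0,0,0,0,0,0],
)

```text
time: 21.73
tool_pos: [0.6482, 0.0249, 0.2845]
ee_rot: [-3.141, -0.0, 1.732]
force: [-0.2, 0.8, -0.7]
finger_gap: 0.0159
grip_force: 30.0
```

```bash
python3 go.py 648 26.3 207.5 99.4
```

```text
turn [-0.001  -0.0001 -0.0027] shift after turn cm [0.14 0.   7.7 ] before [0.14 0.01 7.7 ] F [-0.2  0.8 -0.7] t 21.7333
```

Emit:
servo_tool(
  commands=[0.8,0.1,0,1.5,0,0,0,0.8,0,0,2,0,0,0,0.8,0,0,1.5,0,0,0,0.8,0,0,1,0,0,0,0.8,0,0,0.7,0,0,0,0.8,0,0,0.5,0,0,0,0.8,0,0,0.3,0,0,0,0.8,0,0,0,0,0,0,0.8,0,0,0,0,0,0],
)

```text
time: 22.48
tool_pos: [0.6479, 0.0273, 0.211]
ee_rot: [3.141, 0.0, 1.734]
force: [0.4, 0.4, -1.1]
finger_gap: 0.0159
grip_force: 30.0
```

```bash
python3 go.py 648 26.3 207.2 99.4
```

```text
turn [ 0.0009  0.0002 -0.0008] shift after turn cm [-0.1  -0.01  0.38] before [-0.1  -0.01  0.38] F [ 0.4  0.4 -1.1] t 22.4833
```

Emit:
servo_tool(
  commands=[0.8,0,0,0.2,0,0,0,0.8,0,0,0.15,0,0,0,0.8,0,0,0,0,0,0,0.8,0,0,0,0,0,0],
)

```text
time: 22.82
tool_pos: [0.648, 0.0273, 0.2073]
ee_rot: [3.141, 0.0, 1.734]
force: [1.0, -0.2, -0.1]
finger_gap: 0.0155
grip_force: 30.0
```

Same height as when it was picked up. I open the fingers, then go up.

Emit:
servo_tool(
  commands=[4,0,0,0,0,0,0,4,0,0,0,0,0,0,4,0,0,0,0,0,0,4,0,0,0,0,0,0,4,0,0,-1,0,0,0,4,0,0,-2,0,0,0,4,0,0,-3,0,0,0,4,0,0,-3,0,0,0,4,0,-3,-2,0,0,0,4,0,-4,0,0,0,0,4,0,-4,0,0,0,0,4,0,-4,0,0,0,0],
)

```text
time: 23.82
tool_pos: [0.4983, 0.0027, 0.3178]
ee_rot: [3.14, 0.001, 1.734]
force: [0.2, 0.4, 0.3]
finger_gap: 0.0399
grip_force: 0.0
```

Emit:
servo_tool(
  commands=[4,0,-4,0,0,0,0,4,2,-2,0,0,0,0,4,2,0,0,0,0,0,4,0,0,0,0,0,0],
)

```text
time: 24.15
tool_pos: [0.4325, 0.0343, 0.3176]
ee_rot: [3.14, -0.001, 1.734]
force: [-0.5, -0.8, 1.0]
finger_gap: 0.0398
grip_force: 0.0
```

```bash
python3 kn.py
python3 - <<'E'
from m import *
im,_=snap('top');sd,_=snap('side')
A=cv2.resize(im[140:260,194:394],None,fx=3,fy=3,interpolation=2);B=cv2.resize(sd[165:245,200:350],None,fx=3,fy=3,interpolation=2)
X=np.zeros((600,600,3),np.uint8);X[:360]=A;X[360:,:450]=B;cv2.imwrite('pics/end.png',X)
E
```

```text
knob [339.29 244.1 ] across mm -74.12
empty [338.94 244.2 ] -74.21
```

View pics/end.png

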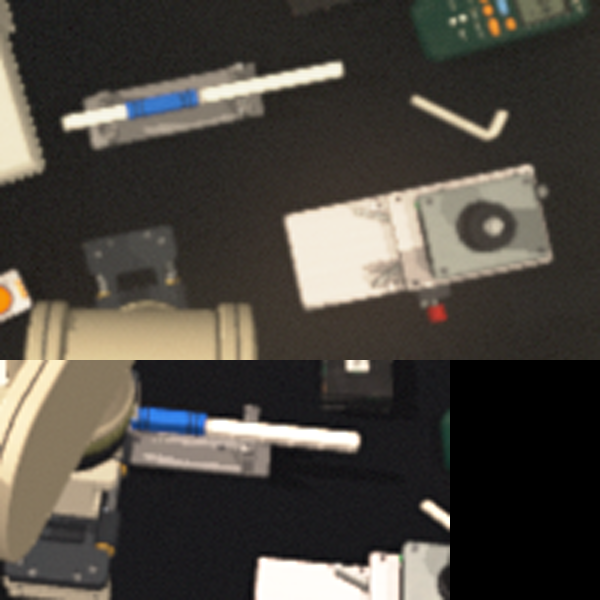

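The stick lies in both notches (handle at (163,103)), as it did at the start. The slide is in the channel and the knob is in.

```bash
python3 -c "
from bench import arm
print(arm.job_done())"
```

```text
the job is handed in; nothing more can be done
None
```

The green slide is locked in the detector head with the catch snapped in behind it (highest push force read about 10 N), the stick is back in its rest, and the job was handed in at about 24 s; no verdict came back.

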